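Lock the socket rail onto its keyhole screws

ROBOT

A 6-joint arm with a two-finger parallel gripper is mounted at the origin on the work surface. World frame = base frame: x ahead of the robot, y to its left, z up, the work surface at z = 0. Lengths are in m, angles in rad, forces in N, time in s.
With the tool pointing down it reaches from about 0.25 to 0.725 m from the base axis. Payload 4 kg.
Tool frame: the origin (TCP) lies at the centre of the arm's flange, where the gripper is bolted on; the fingertips stand 173 mm ahead of it and the grasp point (between the pads) lies 155 mm ahead of it; x points along the fingers, z is the direction in which the jaws open and shut, and the axes are right-handed (so a half turn about x gives the same grasp; the last joint's range is limited). The gripper opens to 85 mm and grips with 20 to 120 N. Pads are 22 mm wide; open, the fingers measure 114 mm over their backs; the gripper's body (76 mm by 85 mm) begins 54 mm behind the grasp point. The pads swing forward as they close: fully open they stand 13 mm farther back than shut.
Start: joints at [1.112, 0.241, 0.005, 1.335, 0, 1.571], TCP at [0.221, 0.448, 0.405] pointing down, gripper open.
Joint ranges: [-2.72, 2.72], [-1.05, 1.87], [-1.09, 1.28], [-1.99, 2.15], [-1.42, 1.44], [-3.14, 3.14]. Speed limits (rad/s): [2.79, 2.79, 3.14, 3.14, 3.14, 3.14].

INTERFACE

Orientations are given as a unit quaternion [x, y, z, w].
In Python, from workcell import bot gives the robot as it stands.
- The arm moves only by the tool arm_command, never from a script. Its argument "moves" is one flat list of numbers, 7 for each row, row after row: the shift along the tool's x, y, z in m, then the turn, a rotation vector about the tool's x, y, z in rad, then the closure, from -1 (fully open) to 1 (shut). A call has 1 to 20 rows; each row shifts and turns the pose as measured when the row begins, along the tool's axes as they then stand; what a row does not reach is not made up. A row lasts 1/12 s, in which the tool goes at most 41.7 mm and 7.16 degrees, less where a joint would pass 70% of its speed; a pose out of reach is approached as far as the arm can. A call with a gripper value outside its range is refused whole. The fingers move at their own pace and stop on an object; the grip force is fixed at half the most. Time passes only in rows, so rows that do not move let the fingers close. It gives the time, the measured TCP pose, the force and the opening at its end, in the units of the state.
- bot.get_obs(): the state, without advancing time (a new reading comes with each control period).
- bot.camera(name): name is "side" or "top" or "wrist"; returns the picture (480x640x3 uint8, red, green, blue); there is no depth.
- bot.get_calibration(name): a dict with "mtx" (3x3 intrinsics, pixels), "world_from_camera" (4x4, takes a point from camera to world coordinates); the wrist camera has in their place "mount" (4x4, takes a point from camera to tool coordinates, whose origin is the TCP and whose axes are the tool frame's). Camera axes: x right, y up, looking along -z (the intrinsics and any distortion apply to the point x, -y, -z); pixel columns grow to the right and rows downward; lengths in m; the calibration is good to about 2 mm. A picture is of the moment at which its call begins: read the wrist's pose just before it. get_calibration takes no time and is no camera call.
- bot.job_done(): hands the job in, once; it reports no verdict.
The state is a dict: "clock": time; "joint_pos": joint angles; "joint_vel": joint speeds; "tau": joint torques, N m; "eef_pos": TCP position; "tool_rot": TCP orientation; "ft_force": force on the tool from outside, world axes, zero at the start; "ft_torque": the same for the moment, N m; "grip_width": finger opening in m.
Only numpy, scipy, OpenCV 4.12 (cv2) and the standard library are available. Lean on these libraries where they do the work, as an engineer would, in place of code of your own. Each camera call takes 0.05 s, during which the arm holds its last target.

TASK

Mount the red socket rail on the blue dock: set its two keyholes down over the two square brass screw heads, then slide it along under the heads until it is fully home and the orange spring catch pops up behind it, and let go. The screw strip may be clamped anywhere along its adjustment, so find the screws by feel and work gently: never press or push hard on the dock. Leave the other things on the bench where they are.

Things in the scene. Friction and masses are not known exactly. Their poses are not given: they have to be found in the camera images.
- rail_grip (a point): Centre of the black grip block on the loose red socket rail (about 0.4 kg), 32 mm above the rail's underside. Grip: 30 long (x) by 22 wide (y), 5 to 50 mm above the underside; grasp across y. x points along the rail to its front end (first when sliding home), z up. Plate 56 wide, 5 thick, reaching 114 mm forward and 100 mm back of here. Two sockets (20 dia, tops at 35 mm) at x +30, -29.
- keyhole_front (a point): Centre of the front keyhole's square opening (24 x 24 mm), on the rail's centre line at the underside, 78 mm ahead of the grip. From it a slot 12 mm wide leads rearward (-x of the rail); a screw shank meets the slot's end 22 mm behind the opening's centre. Axes as the rail's.
- keyhole_rear (a point): The same for the rear keyhole: opening centred 52 mm behind the grip on the centre line, 130 mm behind the front one; its 12 mm slot also leads rearward by 22 mm. Axes as the rail's.
- dock: Blue dock fixed to the bench, 80 mm wide, 12 high, x -140 to +156 mm, with a steel strip (44 wide, 2 thick) on top, on which the rail lies (14 mm above the bench). Origin on the bench, on the centre line, x = direction to slide the rail home, z up. With the strip S mm forward (see screw_front): grip at x = S-22 puts the openings over the heads, x = S is home.
- screw_front (a point): Mark on the dock's centre line (x +56, strip level), NOT the screw itself: the strip with screws and catch is clamped S = 3 to 29 mm forward of its marks along dock x (0 across); S is not reported, differs each time, and is firm under load. Square brass heads 20 x 20, 4.5 thick, tops 13.5 mm above the strip, 9 mm free below; shanks 8 dia. A rail on top of the heads is 13.5 mm too high.
- screw_rear (a point): The same mark for the rear screw, dock x = -74 mm; that screw is of the same size and stands the same S forward of its mark, 130 mm behind the front one. The openings pass the heads with about 2 mm to spare each way.
- catch (a joint): Travel (m) of the orange spring catch at the strip's rear, a tab 13 (x) by 22 mm. 0 = up, top 9 mm above the strip; 0.009 = pressed flush by the rail. Spring 0.6 N (up) to 1.2 N (flush). It springs up behind the rail's rear edge in the last 2 mm before the shanks meet the slot ends, and then blocks the way back.
- jar: Bystander: glass jar with black lid, 64 mm diameter, 85 mm high; origin at the centre of its underside.
- wrench: Bystander: steel wrench lying flat, 180 mm long; origin near its middle, on its underside.
- driver: Bystander: screwdriver with yellow handle lying flat, 200 mm long; origin near its middle, on its underside.
- tub: Bystander: open white tub 110 x 90 mm, 60 mm high; origin at the centre of its underside.
Mind the look-alikes: they are no part of the job. Of the things shaped like the part that bears rail_grip, the red one is meant.

How it is judged:
On the way:
1. the rail lies down on the strip, its keyholes over the screw heads, pressing the catch down (z of rail_grip in the frame of dock between 0.043 and 0.0485 m and y of rail_grip in the frame of dock between -0.006 and 0.006 m and x of rail_grip in the frame of dock between -0.025 and 0.026 m and value of joint catch above 0.006 m), for 0.1 s.
At the end, for the whole second after the job is handed in: The rail lies flat on the strip under the screw heads (grip centre 43 to 48.5 mm above the bench, within 6 mm of the dock's centre line and from -3 to 34 mm along dock x, aligned within 0.06 rad, tilted less than 0.03 rad) and the catch is up behind it (joint below 2 mm) (z of rail_grip in the frame of dock between 0.043 and 0.0485 m and y of rail_grip in the frame of dock between -0.006 and 0.006 m and x of rail_grip in the frame of dock between -0.003 and 0.034 m and value of joint catch below 0.002 m and angle between the x axis of rail_grip and the x axis of dock, either way round below 0.06 rad and angle between rail_grip's own z axis and vertical below 0.03 rad); the robot touches nothing.
It fails at once if anything presses or pushes on the dock, its screws or catch with more than 60 N (contact force between dock and anything else above 60 N).
It fails at once if the jar is moved more than 30 mm (distance of jar from where it was at the start of the episode above 0.03 m).
It fails at once if the wrench is moved more than 30 mm (distance of wrench from where it was at the start of the episode above 0.03 m).
It fails at once if the screwdriver is moved more than 30 mm (distance of driver from where it was at the start of the episode above 0.03 m).
It fails at once if the white tub is moved more than 30 mm (distance of tub from where it was at the start of the episode above 0.03 m).
It also fails if it takes over 61 s, if anything falls off the work surface, if the arm or the gripper's body presses on something with over 40 N, if the wrist force passes 120 N, or if a joint passes its speed limit or range.

## Working session

There is one attempt and no reset: what is moved stays moved. The work goes in short steps, Python scripts to look and compute and a tool call to move; the robot and the scene stay as the last step left them, time stands still between calls to the robot, and variables do not carry over. Pictures are saved under pics/ and viewed, and the job is handed in when it is done.

Besides the shell and the picture viewer there is one more tool, called in YAML: its name, and indented under it one key for each argument. arm_command: Moves the arm, as the interface text tells. Its arguments: {"type":"object","properties":{"moves":{"type":"array"}},"required":["moves"]}

```bash
ls; mkdir -p pics
python3 - <<'E'
from workcell import bot
import cv2
for n in ("top","side","wrist"):
    im=bot.camera(n); cv2.imwrite(f"pics/{n}0.png",im[:,:,::-1])
o=bot.get_obs(); print({k:o[k] for k in o})
for n in ("top","side","wrist"): print(n,bot.get_calibration(n))
E
```

```text
pics
{'clock': 0.15, 'joint_pos': array([1.11199972e+00, 2.41265122e-01, 4.05881581e-03, 1.33522987e+00,
       1.63260445e-06, 1.57077649e+00]), 'joint_vel': array([-0.00057235, -0.00228226,  0.00376564, -0.00094911,  0.000663  ,
        0.00057272]), 'tau': array([ 9.77010786e-04, -3.72636044e+01,  2.52638304e+01,  1.23613933e-02,
       -1.38816438e-05, -1.09011424e-05]), 'eef_pos': array([0.22134821, 0.44811834, 0.40401426]), 'tool_rot': array([-0.37351722,  0.60108636,  0.37290621,  0.60010086]), 'ft_force': array([-0.31561029, -0.24892227, -0.27643995]), 'ft_torque': array([-0.05175026, -0.02357895, -0.00759568]), 'grip_width': 0.08540580320462514}
top {'mtx': array([[440.89478886,   0.        , 324.08737596],
       [  0.        , 440.89478886, 237.75418138],
       [  0.        ,   0.        ,   1.        ]]), 'world_from_camera': array([[-0.00270185,  0.99798284, -0.06342679,  0.45373971],
       [-0.99983195, -0.00384604, -0.01792451, -0.02489168],
       [-0.01813229,  0.0633677 ,  0.99782551,  1.06207122],
       [ 0.        ,  0.        ,  0.        ,  1.        ]])}
sid
[... 251 characters left out ...]
   [-0.43426387,  0.54607792, -0.71638942, -0.89285469],
       [-0.01900462,  0.78956269,  0.61337557,  0.81623454],
       [ 0.        ,  0.        ,  0.        ,  1.        ]])}
wrist {'mtx': array([[414.41510621,   0.        , 320.32279497],
       [  0.        , 414.41510621, 231.58689344],
       [  0.        ,   0.        ,   1.        ]]), 'mount': array([[ 1.14563094e-04,  2.80056838e-01, -9.59983414e-01,
         3.06044064e-02],
       [-9.49289977e-04,  9.59983018e-01,  2.80056609e-01,
         7.06464010e-02],
       [ 9.99999543e-01,  8.79218481e-04,  3.75833774e-04,
        -2.74564413e-04],
       [ 0.00000000e+00,  0.00000000e+00,  0.00000000e+00,
         1.00000000e+00]])}
```

View pics/top0.png

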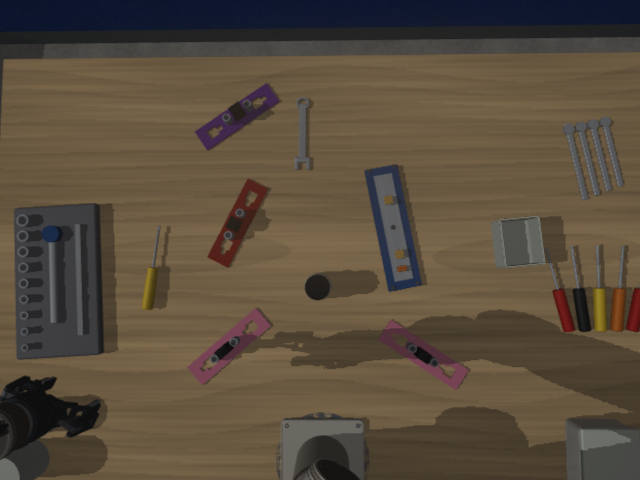

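View pics/side0.png

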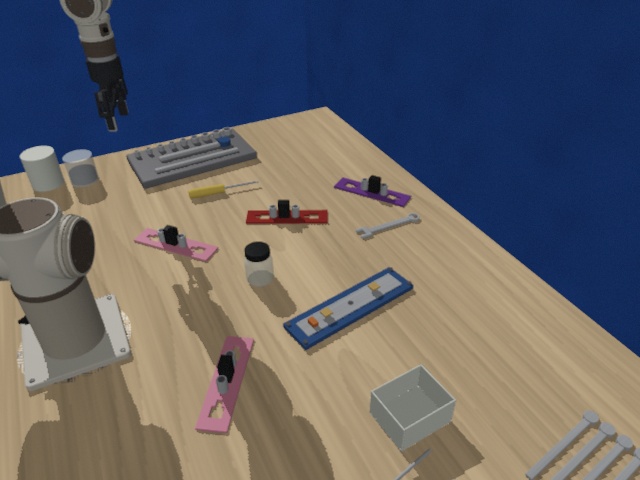

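View pics/wrist0.png

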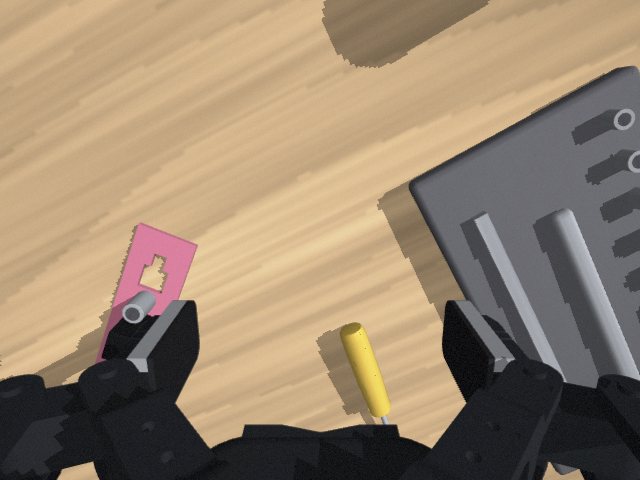

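Top view: rail-like things are red (237,222), purple (238,115), pink (230,345) and pink (424,353). The red one is the one described. The dock is at (393,228) with its orange catch at (403,268), so the dock's rear is the lower end. Next is a close crop and measurement.

```bash
cat > h.py <<'E'
import numpy as np, cv2
from workcell import bot
def ray(n,uv,z,pose=None):
    c=bot.get_calibration(n); K=c["mtx"]
    T=c["world_from_camera"] if n!="wrist" else pose@c["mount"]
    d=np.linalg.inv(K)@np.array([uv[0],uv[1],1.]); d=np.array([d[0],-d[1],-d[2]])
    w=T[:3,:3]@d; o=T[:3,3]
    return o+w*(z-o[2])/w[2]
def proj(n,P,pose=None):
    c=bot.get_calibration(n); T=c["world_from_camera"] if n!="wrist" else pose@c["mount"]
    p=np.linalg.inv(T)@np.append(P,1); q=c["mtx"]@np.array([p[0],-p[1],-p[2]]); return q[:2]/q[2]
def pose(o=None):
    from scipy.spatial.transform import Rotation as R
    o=o or bot.get_obs(); T=np.eye(4); T[:3,:3]=R.from_quat(o["tool_rot"]).as_matrix(); T[:3,3]=o["eef_pos"]; return T
def masks(im):
    h=cv2.cvtColor(im,cv2.COLOR_RGB2HSV)
    red=((h[...,0]<6)|(h[...,0]>174))&(h[...,1]>170)&(h[...,2]>50)
    blue=(h[...,0]>100)&(h[...,0]<125)&(h[...,1]>120)&(h[...,2]>60)
    org=(h[...,0]>6)&(h[...,0]<14)&(h[...,1]>190)&(h[...,2]>120)
    return red,blue,org
E
python3 - <<'E'
from h import *
im=cv2.imread("pics/top0.png")[:,:,::-1].copy()
a=cv2.resize(im[170:280,190:290],None,fx=5,fy=5,interpolation=cv2.INTER_CUBIC)
b=cv2.resize(im[155:300,350:440],None,fx=4,fy=4,interpolation=cv2.INTER_CUBIC)
cv2.imwrite("pics/c1.png",a[:,:,::-1]);cv2.imwrite("pics/c2.png",b[:,:,::-1])
si=cv2.imread("pics/side0.png")
cv2.imwrite("pics/c3.png",cv2.resize(si[190:235,235:340],None,fx=7,fy=7,interpolation=cv2.INTER_CUBIC))
red,blue,org=masks(im)
red[:,:190]=0;red[:,290:]=0;red[:170]=0;red[285:]=0
blue[:155]=0;blue[300:]=0;blue[:,:350]=0;blue[:,440:]=0
for n,m,z in(("red",red,.005),("blue",blue,.012)):
    ys,xs=np.nonzero(m); r=cv2.minAreaRect(np.c_[xs,ys].astype(np.float32)); print(n,m.sum(),r)
    P=[ray("top",p,z)[:2] for p in cv2.boxPoints(r)]; print(np.round(P,4), "c",np.mean(P,0))
    P=np.array(P); print([round(np.linalg.norm(P[i]-P[i-1]),4) for i in range(4)])
    e=max([P[1]-P[0],P[2]-P[1]],key=np.linalg.norm); print("ang",np.degrees(np.arctan2(e[1],e[0])))
m=org[240:290,380:430]; ys,xs=np.nonzero(m); print("org",m.sum(),ray("top",(xs.mean()+380,ys.mean()+240),.023))
E
```

```text
red 730 ((237.09974670410156, 222.74464416503906), (21.960994720458984, 87.21841430664062), 26.906089782714844)
[[0.4764 0.2748]
 [0.6651 0.181 ]
 [0.6404 0.1332]
 [0.4524 0.2272]] c [0.55855601 0.20405348]
[np.float64(0.0533), np.float64(0.2107), np.float64(0.0538), np.float64(0.2102)]
ang -26.426154738428586
blue 459 ((400.2221374511719, 264.7910461425781), (46.45057678222656, 32.697837829589844), 79.2156982421875)
[[ 0.5026 -0.1386]
 [ 0.5169 -0.2149]
 [ 0.4089 -0.2338]
 [ 0.3946 -0.1579]] c [ 0.45576446 -0.18629735]
[np.float64(0.1097), np.float64(0.0777), np.float64(0.1097), np.float64(0.0772)]
ang -170.12570056006558
org 0 [nan nan nan]<stdin>:16: RuntimeWarning: Mean of empty slice.
  ret = ret.dtype.type(ret / rcount)
```

View pics/c1.png

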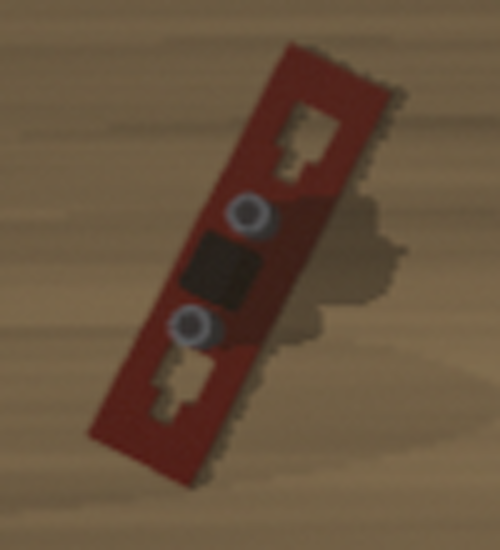

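View pics/c2.png

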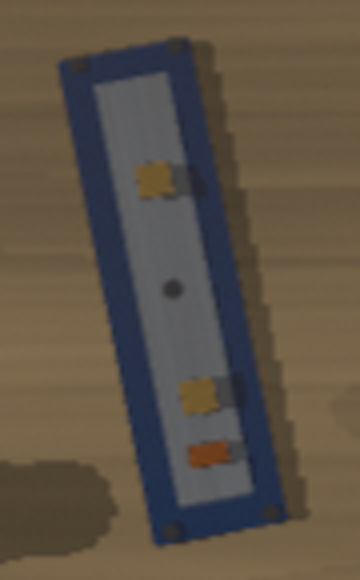

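View pics/c3.png

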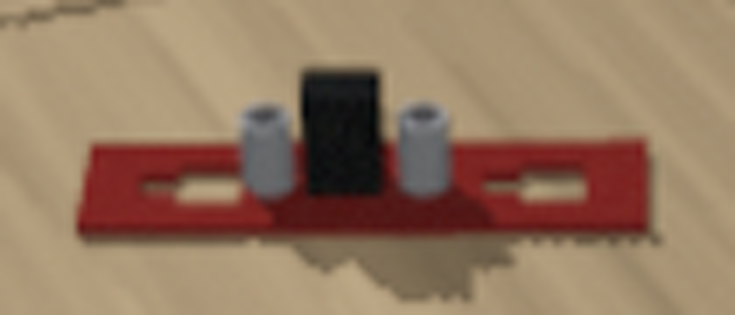

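Run:
```python
from h import *
im=cv2.imread("pics/top0.png")[:,:,::-1].copy()
h=cv2.cvtColor(im,cv2.COLOR_RGB2HSV)
print(h[172,373],h[285,400],h[230,410],im[230,410],h[268,403],h[200,390],h[254,400])
b=(im[...,2].astype(int)>im[...,0]+15)&(im[...,2]>im[...,1]+8)
b[:155]=0;b[300:]=0;b[:,:350]=0;b[:,440:]=0
m=cv2.connectedComponentsWithStats(b.astype(np.uint8)); l=m[1]; k=1+np.argmax(m[2][1:,4]); 
cv2.imwrite("pics/m.png",(cv2.resize((b).astype(np.uint8)*255,None,fx=1,fy=1)[150:305,350:445]))
ys,xs=np.nonzero(b); r=cv2.minAreaRect(np.c_[xs,ys].astype(np.float32)); print(b.sum(),r)
P=np.array([ray("top",p,.012)[:2] for p in cv2.boxPoints(r)]); print(P,P.mean(0),[round(np.linalg.norm(P[i]-P[i-1]),4) for i in range(4)])
e=max([P[1]-P[0],P[2]-P[1]],key=np.linalg.norm); print("ang",np.degrees(np.arctan2(e[1],e[0])))
```

```text
[113 101  71] [110 140  73] [118  58  62] [48 49 62] [ 12 187 109] [ 20 144 108] [ 19 148 110]
1919 ((392.8846435546875, 227.42306518554688), (122.76869201660156, 33.33973693847656), 78.69007110595703)
[[ 0.68226337 -0.10372203]
 [ 0.697652   -0.18236832]
 [ 0.40935175 -0.23526821]
 [ 0.39412659 -0.15807021]] [ 0.54584843 -0.16985719] [np.float64(0.2932), np.float64(0.0801), np.float64(0.2931), np.float64(0.0787)]
ang -169.602520241216
```

Crops: the red rail's openings lie up and right of their slots, so its front points to the upper right (about -26° in world). The dock's x is about +10.4°, with its catch at the lower end. Next I plan the views and the turns.

```bash
cat >> h.py <<'E'
def yaw_y():
    T=pose(); y=T[:3,1]; return np.degrees(np.arctan2(y[1],y[0]))
def to(xyz,yaw):  # tool y heading yaw (deg), tool down: total move in present tool axes
    T=pose(); d=T[:3,:3].T@(np.array(xyz)-T[:3,3])
    from scipy.spatial.transform import Rotation as R
    a=np.radians(yaw); x=np.array([0,0,-1.]);y=np.array([np.cos(a),np.sin(a),0]);G=np.c_[x,y,np.cross(x,y)]
    rv=R.from_matrix(T[:3,:3].T@G).as_rotvec()
    print("shift(tool mm)",np.round(d*1000,2),"rotvec",np.round(rv,4),"rows>=",np.linalg.norm(d)/.0417,np.linalg.norm(rv)/.125)
E
python3 - <<'E'
from h import *
print(pose().round(3), yaw_y())
o=np.array([.538,-.1713]);a=np.radians(10.4);d=np.array([np.cos(a),np.sin(a)])
for uv,mx in (((388.75,200),56),((399.7,254),-74)):
    P=ray("top",uv,.0275)[:2]; q=P-o; print(P,"S",q@d*1000-mx,"y",(q@[-d[1],d[0]])*1000)
to([.60,-.17,.40],10.4-180);to([.60,-.17,.40],10.4)
E
```

```text
[[-0.001 -0.897  0.443  0.221]
 [-0.001  0.443  0.897  0.448]
 [-1.     0.    -0.002  0.404]
 [ 0.     0.     0.     1.   ]] 153.71402769683937
[ 0.60812464 -0.15905825] S 15.182465340271378 y -0.6181996824343727
[ 0.4807472  -0.18308079] S 15.561124178294541 y -1.25201804947557
shift(tool mm) [   4.65 -613.23 -386.51] rotvec [-6.403e-01 -1.600e-03 -5.000e-04] rows>= 17.383421299494877 5.122344258261254
shift(tool mm) [   4.65 -613.23 -386.51] rotvec [ 2.5013e+00 -7.0000e-04  2.1000e-03] rows>= 17.383421299494877 20.010414974900932
```

arm_command:
  moves: [0,-0.0315,-0.0254,0,0,0,-1,0,-0.0315,-0.0254,0,0,0,-1,0,-0.0315,-0.0254,0,0,0,-1,0,-0.0315,-0.0254,0,0,0,-1,0,-0.0315,-0.0254,0,0,0,-1,0,-0.0315,-0.0254,0,0,0,-1,0,-0.0315,-0.0254,0,0,0,-1,0,-0.0315,-0.0254,0,0,0,-1,0,-0.0315,-0.0254,0,0,0,-1,0,-0.0315,-0.0254,0,0,0,-1,0,-0.0315,-0.0254,0,0,0,-1,0,-0.0315,-0.0254,0,0,0,-1,0,-0.0315,-0.0254,0,0,0,-1,0,-0.0315,-0.0254,0,0,0,-1,0,-0.0315,-0.0254,0,0,0,-1,0,-0.0315,-0.0254,0,0,0,-1,0,-0.0315,-0.0254,0,0,0,-1]

```text
clock: 1.57
eef_pos: [0.5174, -0.1887, 0.3993]
tool_rot: [-0.378, 0.598, 0.379, 0.596]
ft_force: [0.9, 0.7, 0.5]
grip_width: 0.0854
```

Run:
```python
from h import *
o=bot.get_obs();print(o["clock"],o["eef_pos"],o["joint_pos"].round(3),yaw_y())
to([.51,-.177,.40],190.4)
```

```text
1.5667 [ 0.51741491 -0.18871857  0.39928977] [-3.490e-01  3.460e-01  1.350e-01  1.363e+00 -1.000e-03  9.300e-02] 154.67306390250332
shift(tool mm) [-0.68 11.72  7.42] rotvec [-6.235e-01 -4.000e-04 -3.500e-03] rows>= 0.3329882701525236 4.988478929574318
```

arm_command:
  moves: [0,0.0117,0.0074,-0.12,0,0,-1,0,0,0,-0.12,0,0,-1,0,0,0,-0.12,0,0,-1,0,0,0,-0.12,0,0,-1,0,0,0,-0.12,0,0,-1,0,0,0,-0.02,0,0,-1,0,0,0,0,0,0,-1]

```text
clock: 2.15
eef_pos: [0.5133, -0.1886, 0.389]
tool_rot: [-0.541, 0.452, 0.551, 0.446]
ft_force: [1.2, 0.1, -0.1]
grip_width: 0.0858
```

Run:
```python
from h import *
o=bot.get_obs();T=pose(o);print(o["clock"],o["eef_pos"],o["joint_pos"].round(3),yaw_y(), np.abs(o["joint_vel"]).max())
im=bot.camera("wrist");cv2.imwrite("pics/w1.png",im[:,:,::-1]);np.save("w1.npy",T)
```

```text
2.15 [ 0.51326897 -0.18857203  0.38903181] [-0.351  0.348  0.112  1.351 -0.003 -0.545] -168.9209218795509 0.017805759356951428
```

View pics/w1.png

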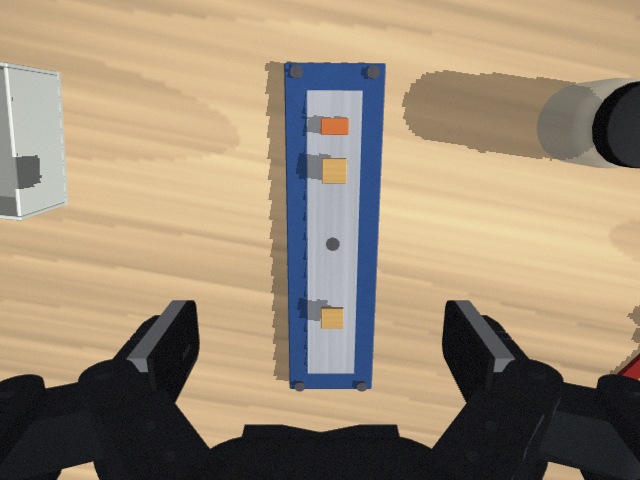

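The dock is vertical in the view, its rear at the top. Catch at (334,126), heads at (334,171) and (332,318). Measuring now.

```bash
cat > meas.py <<'E'
from h import *
im=cv2.imread("pics/w1.png")[:,:,::-1].copy();T=np.load("w1.npy")
h=cv2.cvtColor(im,cv2.COLOR_RGB2HSV)
b=((h[...,0]>105)&(h[...,0]<122)&(h[...,1]>120)).astype(np.uint8); b[:,:260]=0;b[:,410:]=0
n,l,s,c=cv2.connectedComponentsWithStats(b);k=1+np.argmax(s[1:,4]);ct=max(cv2.findContours((l==k).astype(np.uint8),0,1)[0],key=cv2.contourArea)
q=cv2.approxPolyDP(cv2.convexHull(ct),8,True)[:,0];print(q.tolist())
P=np.array([ray("wrist",p,.012,T)[:2] for p in ct[:,0]]).astype(np.float32)
(cx,cy),wh,an=r=cv2.minAreaRect(P*1000);print("dock c",cx,cy,wh,an)
B=cv2.boxPoints(r);e=max([B[1]-B[0],B[2]-B[1]],key=np.linalg.norm);e=e/np.linalg.norm(e);e=e*np.sign(e[0]);print("ang",np.degrees(np.arctan2(e[1],e[0])))
o=np.array([cx,cy])-8*e;print("origin",o)
m=((h[...,0]>15)&(h[...,0]<26)&(h[...,1]>110)&(h[...,2]>150)).astype(np.uint8);m[:,:312]=0;m[:,356:]=0;m[:95]=0;m[370:]=0
n,l,s,c=cv2.connectedComponentsWithStats(m)
for i in range(1,n):
    if s[i,4]>200:
        bx=s[i];ctr=(bx[0]+bx[2]/2-.5,bx[1]+bx[3]/2-.5)
        for z in(.0275,):
            p=ray("wrist",ctr,z,T)[:2]*1000;d=p-o;print("head",ctr,bx,p,"x",d@e,"y",d@[-e[1],e[0]])
m=((h[...,0]<14)&(h[...,1]>150)&(h[...,2]>150)).astype(np.uint8);m[:,:312]=0;m[:,356:]=0;m[:95]=0;m[160:]=0
ys,xs=np.nonzero(m);p=ray("wrist",(xs.mean(),ys.mean()),.023,T)[:2]*1000;d=p-o;print("catch",xs.mean(),ys.mean(),p,d@e,d@[-e[1],e[0]])
E
python3 meas.py
```

```text
[[384, 64], [370, 387], [291, 388], [285, 64]]
dock c 544.5988159179688 -170.40286254882812 (294.2901306152344, 78.6657943725586) 10.701313018798828
ang 10.701314
origin [ 536.73794746 -171.88837576]
head (np.float64(334.0), np.float64(170.5)) [322 159  25  24 570] [ 480.55107352 -182.26036786] x -57.13566952139648 y 0.24168475132645106
head (np.float64(331.5), np.float64(318.5)) [321 309  22  20 406] [ 608.43088658 -158.44810039] x 72.94180875930104 y -0.10607143053739065
catch 334.2431818181818 125.89318181818182 [ 446.72271201 -188.78516042] -91.5872902008561 0.11192748345742132
```

Run:
```python
from h import *
to([.525,.22,.35],153.6)
```

```text
shift(tool mm) [ 39.85 -90.34 398.51] rotvec [ 6.532e-01  3.000e-04 -1.760e-02] rows>= 9.84565152226572 5.227853096068523
```

arm_command:
  moves: [0.003,-0.0085,0.0395,0,0,0,-1,0.003,-0.0085,0.0395,0,0,0,-1,0.003,-0.0085,0.0395,0,0,0,-1,0.003,-0.0085,0.0395,0,0,0,-1,0.003,-0.0085,0.0395,0,0,0,-1,0.003,-0.0085,0.0395,0,0,0,-1,0.003,-0.0085,0.0395,0,0,0,-1,0.003,-0.0085,0.0395,0,0,0,-1,0.003,-0.0085,0.0395,0,0,0,-1,0.003,-0.0085,0.0395,0,0,0,-1,0,0,0,0.12,0,0,-1,0,0,0,0.12,0,0,-1,0,0,0,0.12,0,0,-1,0,0,0,0.12,0,0,-1,0,0,0,0.12,0,0,-1,0,0,0,0.05,0,0,-1,0,0,0,0,0,0,-1]

```text
clock: 3.62
eef_pos: [0.523, 0.2331, 0.3545]
tool_rot: [-0.356, 0.614, 0.362, 0.604]
ft_force: [0.5, -0.4, 0.4]
grip_width: 0.0856
```

Run:
```python
from h import *
o=bot.get_obs();T=pose(o);print(o["clock"],o["eef_pos"],o["joint_pos"].round(3),yaw_y(), np.abs(o["joint_vel"]).max());print(T.round(3))
im=bot.camera("wrist");cv2.imwrite("pics/w2.png",im[:,:,::-1]);np.save("w2.npy",T)
h=cv2.cvtColor(im,cv2.COLOR_RGB2HSV)
m=(((h[...,0]<6)|(h[...,0]>174))&(h[...,1]>150)&(h[...,2]>50)).astype(np.uint8)
n,l,s,c=cv2.connectedComponentsWithStats(m);k=1+np.argmax(s[1:,4]);print(s[k])
P=np.array([ray("wrist",p,.005,T)[:2]*1000 for p in max(cv2.findContours((l==k).astype(np.uint8),0,1)[0],key=cv2.contourArea)[:,0]],np.float32)
r=cv2.minAreaRect(P);print(r)
```

```text
3.6167 [0.52298284 0.23313247 0.35445601] [0.418 0.416 0.121 1.292 0.008 0.924] 150.99975138223897 0.006870380190443294
[[-0.017 -0.875  0.485  0.523]
 [ 0.001  0.485  0.875  0.233]
 [-1.     0.016 -0.008  0.354]
 [ 0.     0.     0.     1.   ]]
[  270   130    79   250 11920]
((558.0117797851562, 202.64102172851562), (55.56727600097656, 213.7458038330078), 63.1023063659668)
```

View pics/w2.png

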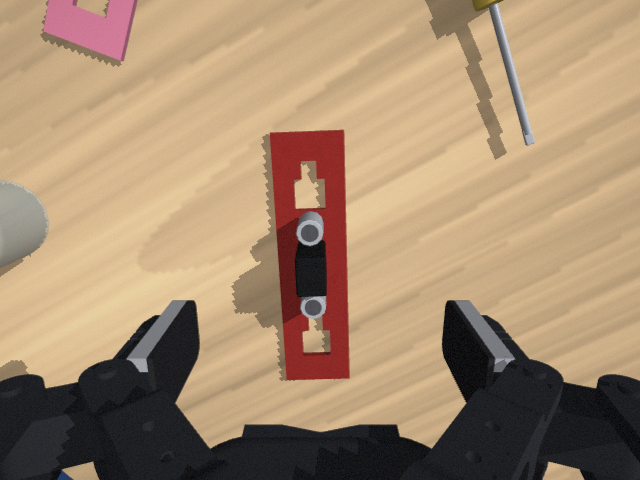

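Run:
```python
from h import *
to([.5518,.2058,.20],153.1)
```

```text
shift(tool mm) [153.9  -40.84  -8.82] rotvec [-0.0347 -0.0073 -0.0157] rows>= 3.8241813675951626 0.3101710473030105
```

arm_command:
  moves: [0.01,-0.0408,-0.0088,-0.035,-0.007,-0.016,-1,0.036,0,0,0,0,0,-1,0.036,0,0,0,0,0,-1,0.036,0,0,0,0,0,-1,0.02,0,0,0,0,0,-1,0,0,0,0,0,0,-1]

```text
clock: 4.17
eef_pos: [0.5576, 0.206, 0.2157]
tool_rot: [-0.374, 0.596, 0.372, 0.605]
ft_force: [-0.5, 0.4, 0.2]
grip_width: 0.0853
```

Run:
```python
from h import *
o=bot.get_obs();print(o["clock"],o["eef_pos"],yaw_y());to([.5518,.2058,.188],153.1)
```

```text
4.1667 [0.55763815 0.20596734 0.21573423] 153.6372857855812
shift(tool mm) [27.66  5.42 -3.  ] rotvec [0.0094 0.0093 0.0096] rows>= 0.67967710817896 0.13063906839097286
```

arm_command:
  moves: [0.01,0.0054,-0.003,0.009,0.009,0.01,-1,0.01,0,0,0,0,0,-1,0.008,0,0,0,0,0,-1,0,0,0,0,0,0,-1]

```text
clock: 4.5
eef_pos: [0.5516, 0.2059, 0.1876]
tool_rot: [-0.37, 0.602, 0.371, 0.602]
ft_force: [-0.6, 0.7, -1.3]
grip_width: 0.0855
```

Run:
```python
from h import *
o=bot.get_obs();T=pose(o);print(o["clock"],o["eef_pos"],yaw_y());to([.5518,.2058,.188],153.1)
im=bot.camera("wrist");cv2.imwrite("pics/w3.png",im[:,:,::-1])
```

```text
4.5 [0.55163687 0.20593909 0.18755064] 153.165601327896
shift(tool mm) [-0.45 -0.21 -0.05] rotvec [ 0.0011  0.0006 -0.0004] rows>= 0.011939476286025328 0.010835425942020362
```

View pics/w3.png

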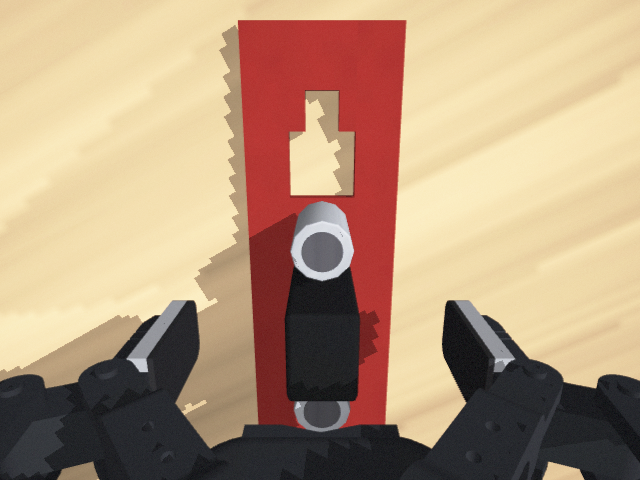

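The grip block at (322,357) is centred between the jaws and aligned, so I close.

arm_command:
  moves: [0,0,0,0,0,0,1,0,0,0,0,0,0,1,0,0,0,0,0,0,1,0,0,0,0,0,0,1,0,0,0,0,0,0,1,0,0,0,0,0,0,1,0,0,0,0,0,0,1,0,0,0,0,0,0,1]

```text
clock: 5.22
eef_pos: [0.554, 0.2068, 0.1934]
tool_rot: [-0.371, 0.599, 0.37, 0.606]
ft_force: [0.3, -0.9, 0.3]
grip_width: 0.0211
```

Run:
```python
from h import *
o=bot.get_obs();T=pose(o);print(o["clock"],o["eef_pos"],yaw_y(),o["ft_force"],o["grip_width"])
print("rear edge/opening px should be",[proj("wrist",p,T).round(1) for p in []])
im=bot.camera("wrist");cv2.imwrite("pics/w4.png",im[:,:,::-1]);np.save("w4.npy",T)
```

```text
5.2167 [0.55402595 0.2067841  0.19342983] 153.1879016318068 [ 0.33358209 -0.90944412  0.31010139] 0.021059849532137607
rear edge/opening px should be []
```

View pics/w4.png

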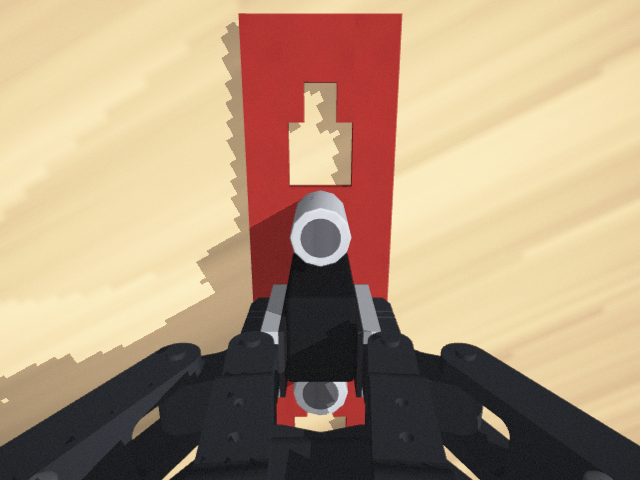

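Run:
```python
from h import *
T=np.load("w4.npy");Ti=np.linalg.inv(T)
f=lambda P:(Ti@np.append(P,1))[:3]*1000
print(T.round(4))
print("old grip in tool",f([.5518,.2058,.032]))
im=cv2.imread("pics/w4.png");h=cv2.cvtColor(im,cv2.COLOR_BGR2HSV)
m=(((h[...,0]<6)|(h[...,0]>174))&(h[...,1]>150)&(h[...,2]>50)).astype(np.uint8)
c=[ray("wrist",p,.005,T) for p in ((289,185.5),(352,185.5),(351.5,123),(289.5,123))]
e=[ray("wrist",p,.005,T) for p in ((239,14),(402,14))]
print("opening ctr tool",f(np.mean(c,0)),np.linalg.norm(c[0]-c[1]),np.linalg.norm(c[1]-c[2]))
print("rear edge tool",f(e[0]),f(e[1]))
```

```text
[[ 0.0099 -0.8925  0.451   0.554 ]
 [ 0.0035  0.4511  0.8925  0.2068]
 [-0.9999 -0.0072  0.0076  0.1934]
 [ 0.      0.      0.      1.    ]]
old grip in tool [161.3953814    2.71114392  -3.11372116]
opening ctr tool [188.04257487  54.69861433  -0.22884869] 0.02416157141869125 0.023224288602624533
rear edge tool [187.48485748 102.40843261 -28.06576498] [187.91044618 102.4399202   27.74860195]
```

```bash
cat >> h.py <<'E'
from scipy.spatial.transform import Rotation as R
R4=np.load("w4.npy")[:3,:3]; OFF=np.array([.1614,.0026,0.])
A=np.radians(10.55); DX=np.array([np.cos(A),np.sin(A),0]); DY=np.array([-np.sin(A),np.cos(A),0])
HOME=np.array([.5533,-.1690,.046]) # grip when home (est)
def Rt(da=0): return R.from_euler('z',A+np.radians(180-153.19+0+da)).as_matrix()@R4
# da extra yaw deg
def goal(dx,dy,h):  # grip relative to home: dx along dock, dy across, h height above seated (m)
    T=pose(); G=Rt(); t=HOME+dx*DX+dy*DY+np.array([0,0,h])-G@OFF
    s=T[:3,:3].T@(t-T[:3,3]); rv=R.from_matrix(T[:3,:3].T@G).as_rotvec()
    print("shift(tool mm)",np.round(s*1000,2),"rotvec",np.round(rv,4),"rows>=",round(np.linalg.norm(s)/.0417,1),round(np.linalg.norm(rv)/.125,1))
def where():
    o=bot.get_obs();T=pose(o);g=T[:3,:3]@OFF+T[:3,3]-HOME
    rv=R.from_matrix(Rt().T@T[:3,:3]).as_rotvec()
    print("clk %.2f"%o["clock"],"grip rel home mm: x %.2f y %.2f h %.2f"%(1e3*g@DX,1e3*g@DY,1e3*g[2]),"roterr",rv.round(4),"F dock x %.1f y %.1f z %.1f"%(o["ft_force"]@DX,o["ft_force"]@DY,o["ft_force"][2]),"M",o["ft_torque"].round(2),"w",round(o["grip_width"],4))
E
python3 -c "
from h import *
where();goal(-.022,0,.09)"
```

```text
clk 5.27 grip rel home mm: x 69.15 y 371.14 h -13.97 roterr [ 0.652   0.0048 -0.005 ] F dock x 0.7 y 0.4 z 0.4 M [-0.13  0.1   0.05] w 0.0216
shift(tool mm) [-105.5  -154.   -348.39] rotvec [-0.652  -0.0048  0.005 ] rows>= 9.5 5.2
```

arm_command:
  moves: [-0.03,0,0,0,0,0,1,-0.035,0,0,0,0,0,1,-0.035,0,0,0,0,0,1,-0.015,0,0,0,0,0,1]

```text
clock: 5.6
eef_pos: [0.5492, 0.2053, 0.3011]
tool_rot: [-0.369, 0.607, 0.372, 0.597]
ft_force: [1.2, 0.6, -3.9]
grip_width: 0.0212
```

```bash
python3 -c "
from h import *
where();goal(-.022,0,.09)"
```

```text
clk 5.60 grip rel home mm: x 60.20 y 369.99 h 93.75 roterr [0.6518 0.0158 0.0175] F dock x 1.3 y 0.4 z -3.9 M [ 0.09 -0.16 -0.01] w 0.0212
shift(tool mm) [   5.49 -156.79 -345.65] rotvec [-0.6518 -0.0158 -0.0175] rows>= 9.1 5.2
```

arm_command:
  moves: [-0.001,-0.0165,-0.0365,0,0,0,1,0,-0.0165,-0.0365,0,0,0,1,0,-0.0165,-0.0365,0,0,0,1,0,-0.0165,-0.0365,0,0,0,1,0,-0.0165,-0.0365,0,0,0,1,0,-0.0165,-0.0365,0,0,0,1,0,-0.0165,-0.0365,0,0,0,1,0,-0.0165,-0.0365,0,0,0,1,0,-0.0165,-0.0365,0,0,0,1,0,0,0,-0.12,0,0,1,0,0,0,-0.12,0,0,1,0,0,0,-0.12,0,0,1,0,0,0,-0.12,0,0,1,0,0,0,-0.12,0,0,1,0,0,0,-0.05,0,0,1]

```text
clock: 6.85
eef_pos: [0.5308, -0.1699, 0.2913]
tool_rot: [-0.541, 0.448, 0.56, 0.439]
ft_force: [0.3, -0.5, -4.5]
grip_width: 0.021
```

```bash
python3 -c "
from h import *
where();goal(-.022,0,.05)"
```

```text
clk 6.85 grip rel home mm: x -29.23 y 5.18 h 84.02 roterr [-0.031  -0.0057  0.0338] F dock x 0.2 y -0.6 z -4.5 M [-0.06 -0.04 -0.02] w 0.021
shift(tool mm) [33.75 -2.52 -4.94] rotvec [ 0.031   0.0057 -0.0338] rows>= 0.8 0.4
```

arm_command:
  moves: [0.006,-0.0025,-0.005,0.031,0.0057,-0.0338,1,0.014,0,0,0,0,0,1,0.014,0,0,0,0,0,1,0,0,0,0,0,0,1]

```text
clock: 7.18
eef_pos: [0.5327, -0.1738, 0.2523]
tool_rot: [-0.541, 0.448, 0.546, 0.455]
ft_force: [-1.8, 0.6, -5.3]
grip_width: 0.0213
```

```bash
python3 -c "
from h import *
where();goal(-.022,0,.03);T=pose()
cv2.imwrite('pics/s5.png',bot.camera('side')[:,:,::-1]);cv2.imwrite('pics/w5.png',bot.camera('wrist')[:,:,::-1]);np.save('w5.npy',T)
s=cv2.imread('pics/s5.png')[230:370,250:450];cv2.imwrite('pics/s5c.png',cv2.resize(s,None,fx=4,fy=4,interpolation=cv2.INTER_CUBIC))"
```

```text
clk 7.18 grip rel home mm: x -23.26 y 0.92 h 44.87 roterr [-0.0004 -0.004   0.0044] F dock x -1.7 y 0.9 z -5.3 M [0.05 0.12 0.03] w 0.0213
shift(tool mm) [14.86 -0.5  -0.46] rotvec [ 0.0004  0.004  -0.0044] rows>= 0.4 0.0
```

View pics/w5.png

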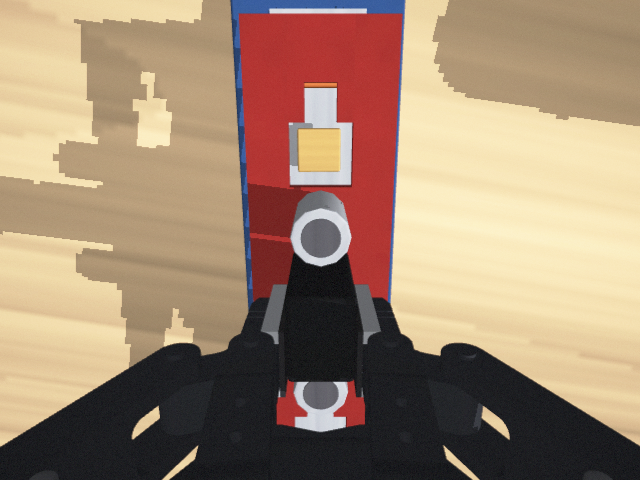

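View pics/s5c.png

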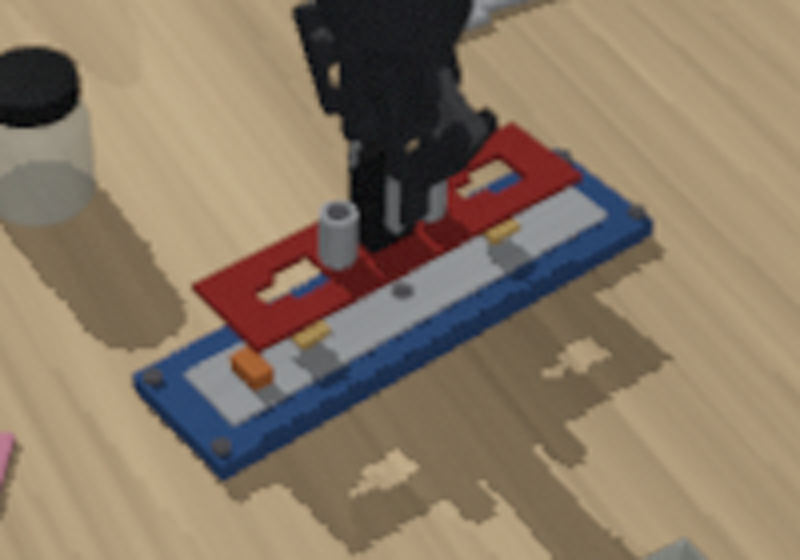

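The rear head (319.5,150) shows through the rear opening (289–352, 123–186). I can measure the offset directly.

Run:
```python
from h import *
T=np.load("w5.npy");im=cv2.imread("pics/w5.png");h=cv2.cvtColor(im,cv2.COLOR_BGR2HSV)
m=((h[...,0]>15)&(h[...,0]<26)&(h[...,1]>100)&(h[...,2]>150)).astype(np.uint8);m[:115]=0;m[190:]=0;m[:,:288]=0;m[:,353:]=0
ys,xs=np.nonzero(m);print(xs.min(),xs.max(),ys.min(),ys.max(),m.sum())
hd=ray("wrist",((xs.min()+xs.max())/2,(ys.min()+ys.max())/2),.0275,T);print("head",hd)
op=T[:3,:3]@np.array([.1884,.0546,0])+T[:3,3];print("open",op)
d=hd-op;print("rail must go x %.2f y %.2f mm; "%(1e3*d@DX,1e3*d@DY),"head in 'home' coords",1e3*(hd-HOME)@DX+74-22+22,1e3*(hd-HOME)@DY)
# opening in tool from this image: plane at tool x=.188
c=bot.get_calibration("wrist");M=c["mount"]
for uv in((289,185.5),(352,185.5),(351.5,123),(289.5,123)):
    d=np.linalg.inv(c["mtx"])@[*uv,1];d=M[:3,:3]@[d[0],-d[1],-d[2]];p=M[:3,3]+d*(.1884-M[0,3])/d[0];print(p.round(4))
```

```text
298 339 128 171 1779
head [ 0.48027676 -0.18238059  0.0275    ]
open [ 0.47916106 -0.18157312  0.06373105]
rail must go x 0.95 y -1.00 mm;  head in 'home' coords -0.23871545092914914 0.21567994786431655
[ 0.1884  0.0434 -0.0126]
[0.1884 0.0433 0.0116]
[0.1884 0.0666 0.0109]
[ 0.1884  0.0666 -0.0119]
```

arm_command:
  moves: [0.007,-0.001,-0.0003,0,0.004,-0.004,1,0.008,0,0,0,0,0,1,0.008,0,0,0,0,0,1]

```text
clock: 7.53
eef_pos: [0.5365, -0.1743, 0.2334]
tool_rot: [0.547, -0.447, -0.541, -0.457]
ft_force: [0.4, -0.3, -4.9]
grip_width: 0.0206
```

```bash
python3 -c "
from h import *
where();goal(-.022,.0003,.016)"
```

```text
clk 7.53 grip rel home mm: x -17.59 y -1.66 h 25.95 roterr [-0.0009  0.0048 -0.0082] F dock x 0.4 y -0.3 z -4.9 M [0.04 0.06 0.  ] w 0.0206
shift(tool mm) [9.91 3.24 1.16] rotvec [ 0.0009 -0.0048  0.0082] rows>= 0.3 0.1
```

arm_command:
  moves: [0.004,0.0032,0.0012,0,-0.0048,0.0082,1,0.003,0,0,0,0,0,1]

```text
clock: 7.7
eef_pos: [0.5326, -0.1733, 0.2245]
tool_rot: [-0.543, 0.448, 0.545, 0.455]
ft_force: [-0.9, 0.4, -5.5]
grip_width: 0.021
```

```bash
python3 -c "
from h import *
where();goal(-.022,.0003,.016)"
```

```text
clk 7.70 grip rel home mm: x -22.89 y 0.95 h 17.13 roterr [-0.0012 -0.0012  0.0021] F dock x -0.8 y 0.5 z -5.5 M [-0.    0.11 -0.  ] w 0.021
shift(tool mm) [ 1.13 -0.54 -0.47] rotvec [ 0.0012  0.0012 -0.0021] rows>= 0.0 0.0
```

arm_command:
  moves: [0.002,-0.0007,-0.0006,0.0012,0.0012,-0.002,1,0.002,0,0,0,0,0,1]

```text
clock: 7.87
eef_pos: [0.5332, -0.1736, 0.2196]
tool_rot: [-0.543, 0.448, 0.545, 0.455]
ft_force: [-0.1, -0.1, -4.2]
grip_width: 0.0208
```

```bash
python3 -c "
from h import *
where();goal(-.022,.0003,.01)"
```

```text
clk 7.87 grip rel home mm: x -22.20 y 0.45 h 12.16 roterr [ 0.     -0.0005  0.001 ] F dock x -0.1 y -0.0 z -4.2 M [-0.01  0.    0.03] w 0.0208
shift(tool mm) [ 2.16 -0.02 -0.08] rotvec [-0.      0.0005 -0.001 ] rows>= 0.1 0.0
```

arm_command:
  moves: [0.003,0,-0.0002,0,0,-0.001,1,0.003,0,0,0,0,0,1]

```text
clock: 8.03
eef_pos: [0.5335, -0.1739, 0.2135]
tool_rot: [-0.544, 0.448, 0.544, 0.456]
ft_force: [0.7, -0.1, -4.6]
grip_width: 0.0213
```

```bash
python3 -c "
from h import *
where();goal(-.022,.0003,.003)
cv2.imwrite('pics/w6.png',bot.camera('wrist')[:,:,::-1])"
```

```text
clk 8.03 grip rel home mm: x -21.63 y 0.07 h 6.09 roterr [ 0.0001 -0.0001 -0.0008] F dock x 0.7 y -0.2 z -4.6 M [ 0.    0.17 -0.07] w 0.0213
shift(tool mm) [3.09 0.26 0.22] rotvec [-0.0001  0.0001  0.0008] rows>= 0.1 0.0
```

View pics/w6.png

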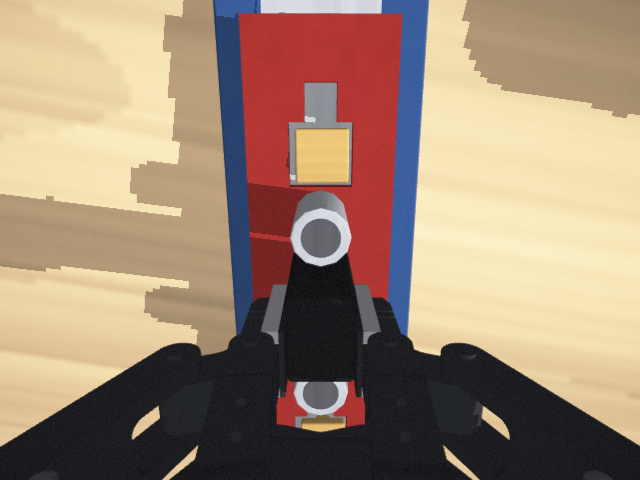

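The head is inside the opening with no contact force. Continuing down.

arm_command:
  moves: [0.002,-0.0003,0.0004,0,0,0.001,1,0.002,0,0,0,0,0,1]

```text
clock: 8.25
eef_pos: [0.5338, -0.1735, 0.2091]
tool_rot: [-0.543, 0.448, 0.544, 0.455]
ft_force: [-0.8, -0.2, -3.7]
grip_width: 0.0209
```

```bash
python3 -c "
from h import *
where()"
```

```text
clk 8.25 grip rel home mm: x -21.51 y 0.32 h 1.70 roterr [0.0002 0.0003 0.0004] F dock x -0.8 y -0.1 z -3.7 M [ 0.03  0.22 -0.02] w 0.0209
```

arm_command:
  moves: [0.0015,0,0,0,0,0,1,0.001,0,0,0,0,0,1]

```text
clock: 8.42
eef_pos: [0.5337, -0.1734, 0.2074]
tool_rot: [-0.543, 0.448, 0.544, 0.455]
ft_force: [-4.5, 1.2, 10.2]
grip_width: 0.0212
```

```bash
python3 -c "
from h import *
where()"
```

```text
clk 8.42 grip rel home mm: x -21.50 y 0.38 h -0.05 roterr [0.0002 0.0005 0.0002] F dock x -4.2 y 2.1 z 10.2 M [0.16 0.98 0.  ] w 0.0212
```

arm_command:
  moves: [-0.0002,0,0,0,0,0,1,-0.0003,-0.003,0,0,0,0,1,0,-0.003,0,0,0,0,1]

```text
clock: 8.67
eef_pos: [0.5395, -0.1724, 0.2085]
tool_rot: [-0.543, 0.449, 0.544, 0.456]
ft_force: [-1.0, 0.5, -2.7]
grip_width: 0.0211
```

```bash
python3 -c "
from h import *
where();goal(0,.0003,.0005)"
```

```text
clk 8.67 grip rel home mm: x -15.68 y 0.27 h 1.06 roterr [0.0007 0.0009 0.0002] F dock x -0.9 y 0.7 z -2.7 M [-0.04  0.21  0.05] w 0.0211
shift(tool mm) [  0.67 -15.64  -0.11] rotvec [-0.0007 -0.0009 -0.0002] rows>= 0.4 0.0
```

arm_command:
  moves: [0.0005,-0.003,0,-0.0007,0,0,1,0,-0.003,0,0,0,0,1,0,-0.003,0,0,0,0,1]

```text
clock: 8.92
eef_pos: [0.5494, -0.1706, 0.2076]
tool_rot: [-0.544, 0.449, 0.544, 0.455]
ft_force: [-0.7, 1.4, -4.1]
grip_width: 0.0215
```

```bash
python3 -c "
from h import *
where();goal(0,.0003,.0005)"
```

```text
clk 8.92 grip rel home mm: x -5.62 y 0.23 h 0.15 roterr [-0.0001  0.0009  0.0004] F dock x -0.4 y 1.5 z -4.1 M [-0.09  0.23 -0.03] w 0.0215
shift(tool mm) [-0.32 -5.56 -0.07] rotvec [ 0.0001 -0.0009 -0.0004] rows>= 0.1 0.0
```

arm_command:
  moves: [-0.0003,-0.002,0,0,0,0,1,0,-0.0015,0,0,0,0,1]

```text
clock: 9.08
eef_pos: [0.5538, -0.1697, 0.2075]
tool_rot: [-0.544, 0.448, 0.544, 0.455]
ft_force: [0.2, 0.8, -4.0]
grip_width: 0.0211
```

```bash
python3 -c "
from h import *
where()
cv2.imwrite('pics/w7.png',bot.camera('wrist')[:,:,::-1])"
```

```text
clk 9.08 grip rel home mm: x -1.08 y 0.28 h 0.13 roterr [-0.0006  0.0008  0.0003] F dock x 0.3 y 0.8 z -4.0 M [ 0.04 -0.06 -0.01] w 0.0211
```

View pics/w7.png

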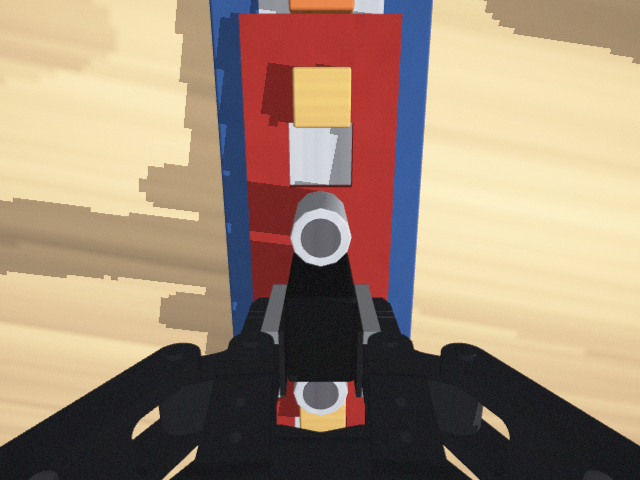

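Heads are now over the slots, and the orange catch shows behind the rail at (321,5). I nudge to the stop.

arm_command:
  moves: [0,-0.0012,0,0,0,0,1,0,-0.0008,0,0,0,0,1]

```text
clock: 9.3
eef_pos: [0.5557, -0.1693, 0.2074]
tool_rot: [-0.543, 0.449, 0.545, 0.455]
ft_force: [-3.8, -0.8, -0.1]
grip_width: 0.0213
```

```bash
python3 -c "
from h import *
where()"
```

```text
clk 9.30 grip rel home mm: x 0.62 y 0.32 h -0.01 roterr [-0.0005  0.001   0.0017] F dock x -3.8 y -0.1 z -0.1 M [-0.23  0.78  0.03] w 0.0213
```

arm_command:
  moves: [0,-0.001,0,0,0,0,1]

```text
clock: 9.38
eef_pos: [0.5561, -0.1692, 0.2074]
tool_rot: [-0.543, 0.449, 0.545, 0.454]
ft_force: [-5.6, -1.8, -0.8]
grip_width: 0.0213
```

```bash
python3 -c "
from h import *
where()
cv2.imwrite('pics/w8.png',bot.camera('wrist')[:,:,::-1])
s=bot.camera('side')[230:370,250:450];cv2.imwrite('pics/s8.png',cv2.resize(s,None,fx=4,fy=4,interpolation=cv2.INTER_CUBIC)[:,:,::-1])"
```

```text
clk 9.38 grip rel home mm: x 0.62 y 0.33 h 0.01 roterr [-0.0002  0.001   0.0038] F dock x -5.8 y -0.7 z -0.8 M [-0.21  0.79  0.04] w 0.0213
```

View pics/s8.png

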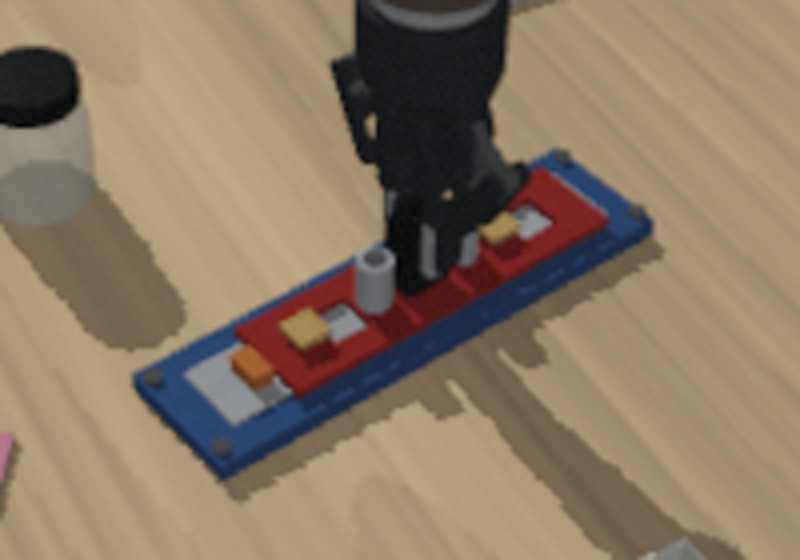

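Catch at (253,367) stands full height behind the rail, and the rail is against the stop (no advance, about 6 N). I release and rise.

arm_command:
  moves: [0,0.0005,0,0,0,-0.003,1,0,0,0,0,0,0,-1,0,0,0,0,0,0,-1,0,0,0,0,0,0,-1,0,0,0,0,0,0,-1,0,0,0,0,0,0,-1,0,0,0,0,0,0,-1,0,0,0,0,0,0,-1]

```text
clock: 10.15
eef_pos: [0.5596, -0.1699, 0.2118]
tool_rot: [0.548, -0.445, -0.54, -0.458]
ft_force: [-0.3, 0.2, -0.1]
grip_width: 0.0853
```

```bash
python3 -c "
from h import *
where();print(bot.get_obs()['eef_pos'])"
```

```text
clk 10.15 grip rel home mm: x 6.88 y -1.59 h 4.42 roterr [-0.0009  0.005  -0.0141] F dock x -0.3 y 0.3 z -0.1 M [-0.04  0.03 -0.01] w 0.0853
[ 0.55960546 -0.16987167  0.21183564]
```

Open and free. Rising straight up.

arm_command:
  moves: [-0.02,0,0,0,0,0,-1,-0.03,0,0,0,0,0,-1,-0.035,0,0,0,0,0,-1,-0.035,0,0,0,0,0,-1,-0.03,0,0,0,0,0,-1,-0.01,0.03,0,0,0,0,-1,0,0.03,0,0,0,0,-1,0,0,0,0,0,0,-1,0,0,0,0,0,0,-1]

```text
clock: 10.9
eef_pos: [0.496, -0.1817, 0.3776]
tool_rot: [0.548, -0.445, -0.541, -0.457]
ft_force: [1.2, 0.1, -0.2]
grip_width: 0.0853
```

Run:
```python
from h import *
T=pose();im=bot.camera('wrist');cv2.imwrite('pics/w9.png',im[:,:,::-1])
s=bot.camera('side')[230:370,250:450];cv2.imwrite('pics/s9.png',cv2.resize(s,None,fx=4,fy=4,interpolation=cv2.INTER_CUBIC)[:,:,::-1])
print(bot.get_obs()["clock"],T[:3,3])
h=cv2.cvtColor(im,cv2.COLOR_RGB2HSV)
m=(((h[...,0]<6)|(h[...,0]>174))&(h[...,1]>150)&(h[...,2]>50)).astype(np.uint8)
n,l,s,c=cv2.connectedComponentsWithStats(m);k=1+np.argmax(s[1:,4])
P=np.array([ray("wrist",p,.019,T)[:2]*1000 for p in max(cv2.findContours((l==k).astype(np.uint8),0,1)[0],key=cv2.contourArea)[:,0]],np.float32)
r=cv2.minAreaRect(P);print(r)
g=np.array(r[0])/1e3-.007*DX[:2]-HOME[:2];print("grip rel home mm",1e3*g@DX[:2],1e3*g@DY[:2])
```

```text
11.0 [ 0.49603286 -0.18167039  0.37758167]
((560.3449096679688, -167.84454345703125), (213.83358764648438, 55.570289611816406), 10.462051391601562)
grip rel home mm 0.13737560297688733 -0.15395309207772123
```

View pics/w9.png

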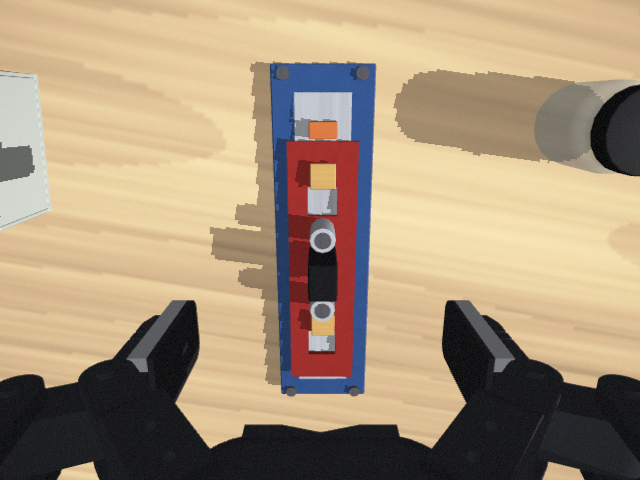

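View pics/s9.png

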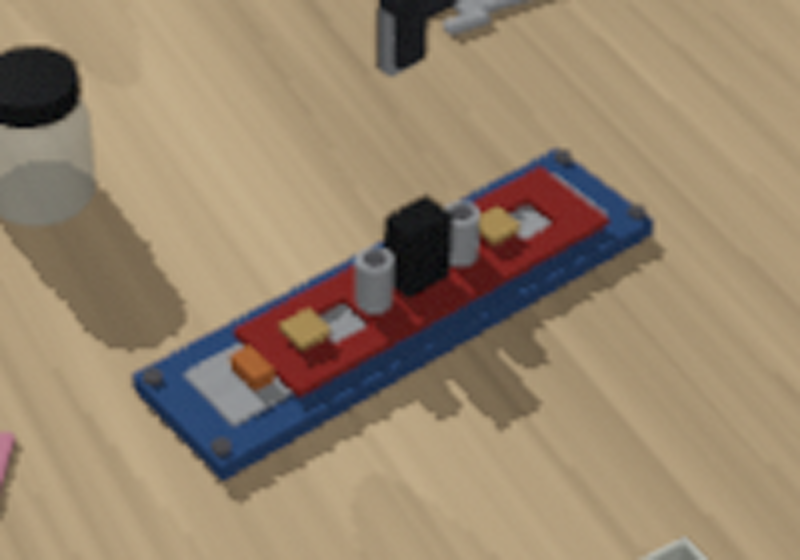

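The rail is home and level, with the orange catch up behind it at (323,130) in the wrist view and (253,367) in the side crop. The gripper is clear, so I hand in.

```bash
python3 -c "
from h import *
print(bot.get_obs()['ft_force']);print(bot.job_done())"
```

```text
[ 0.23366631  0.28689712 -0.54079375]
the job is handed in; nothing more can be done
None
```

The red rail is mounted on the blue dock, fully home, with the orange catch up behind it. I let go, backed the gripper off and handed the job in at about 11 s of the 61 s. The hand-in reports no verdict.

- **Finding the screws:** The top view put the strip at S ≈ 15.4 mm and the wrist view at S ≈ 16.9 mm. I worked from the head positions themselves, which agreed to about 1 mm between the two views. I also saw the rear head through its keyhole before going down.
- **Seating and sliding:** The keyholes passed over the heads without catching and the rail touched the strip at the expected height, with about 15 N on the wrist. I slid it 22 mm until it stopped against the screw shanks at about 6 N.
- **Last checks after letting go:** The rail lies within 0.2 mm of the estimated home position along and across the dock. Its angle is 10.5°, against 10.4–10.7° measured for the dock. The catch stands clear behind the rear edge in both the wrist and side views.
- **Bystanders:** I did not touch any of them. The tool drifted a few millimetres during idle rows, and I corrected that before contact.

No check failed; the 1.5 mm difference in S was the only disagreement.

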